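# Close up the lock tray and pack the last lock

### The job

The plywood tray on the locksmith's bench should hold three things in a row, but the lock case and the round tin in it stand apart and leave no gap wide enough for the third. Slide them along inside the tray, without lifting them, until there is one gap wide enough, then fetch the deadlock with the thumb-turn from the bench and lower it, without dropping it, into that gap, so that all three stand upright and flat on the tray's floor. Leave the bottle, the tub and the screwdriver where they are.

Things in the scene. Friction and masses are not known exactly. Their poses are not given: they have to be found in the camera images.
- tray: open plywood tray fixed to the bench, outside 96 (its x) by 216 (its y) by 46 high, walls and floor 6 thick: inside 84 by 204, 40 deep. Origin: centre of its underside, so its inner floor is 6 above the origin; z up. The things in it stand in a row along its y axis; the row has 8 mm to spare when all three are in
- case: plain grey lock case, a block 76 (x) by 68 (y) by 48 high with a flat top with a small brass disc, no handle; 0.4 to 0.8 kg. Starts in the tray, 68 side along the tray's y, near one end (either one), 6 to 12 mm from the end wall. Origin: centre of its underside
- tin: round aluminium tin with a closed lid, diameter 68, 52 high; 0.3 to 0.5 kg. Starts standing in the tray near the other end, 6 to 12 mm from the end wall. Origin: centre of its underside
- deadlock: steel deadlock, a block 76 (x) by 60 (y) by 44 high; on the middle of its top a thumb-turn: a narrow stem, then an upright bar 46 long (x), 18 thick (y), from 58 to 96 mm above the underside; 0.4 to 0.7 kg. Starts upright on the bench, left or right of the tray. Fits the tray only with its x along the tray's x, either way round. Origin: centre of its underside
- oil: black plastic bottle, diameter 52, 120 high, standing on the bench on the side of the tray where the deadlock is not; leave it alone. Origin: centre of its underside
- tub: open red plastic tub, diameter 84 at the rim, 60 high, beyond the tray; leave it alone. Origin: centre of its underside
- screwdriver: screwdriver, 190 long, lying on the bench beyond the tray; leave it alone. Origin: on its underside, x along its length

How it is judged (in metres and radians):
On the way:
1. the case and the tin have been slid along until one gap in the tray is wide enough for the deadlock, which is still outside the tray ((horizontal distance between case and tin above 0.1295 m or y of each of case, tin in the frame of tray above -0.007 m or y of each of case, tin in the frame of tray below 0.007 m) and horizontal distance between deadlock and tray above 0.13 m), for 0.2 s.
At the end, for the whole second after the job is handed in: the lock case, the tin and the deadlock all stand inside the tray, each upright within about 3 degrees, its underside within 4 mm of the tray's inner floor, and at rest (x of case in the frame of tray between -0.03 and 0.03 m and y of case in the frame of tray between -0.085 and 0.085 m and z of case in the frame of tray between 0.002 and 0.01 m and angle between each of case, tin, deadlock's own z axis and vertical below 0.06 rad and linear speed of each of case, tin, deadlock below 0.02 m/s and x of tin in the frame of tray between -0.03 and 0.03 m and y of tin in the frame of tray between -0.085 and 0.085 m and z of tin in the frame of tray between 0.002 and 0.01 m and x of deadlock in the frame of tray between -0.03 and 0.03 m and y of deadlock in the frame of tray between -0.085 and 0.085 m and z of deadlock in the frame of tray between 0.002 and 0.01 m); the robot touches nothing.
It fails at once if the lock case or the tin is lifted more than 20 mm off the tray's floor (z of any of case, tin in the frame of tray above 0.026 m).
It fails at once if the lock case or the tin is tipped by more than 35 degrees (angle between any of case, tin's own z axis and vertical above 0.6 rad).
It fails at once if the deadlock is dropped (falls free faster than 0.6 m/s, about 18 mm) (linear speed of deadlock above 0.6 m/s and contact force between deadlock and the fingers below 0.05 N).
It fails at once if the bottle, tub or screwdriver is moved more than 30 mm (distance of any of oil, tub, screwdriver from where it was at the start of the episode above 0.03 m).
It also fails if it takes over 51 s, if anything falls off the work surface, if the arm or the gripper's body presses on something with over 40 N, if the wrist force passes 120 N, or if a joint passes its speed limit or range.

### The arm

A 6-joint arm with a two-finger parallel gripper is mounted at the origin on the work surface. World frame = base frame: x ahead of the robot, y to its left, z up, the work surface at z = 0. Lengths are in mm, angles in degrees, forces in N, time in s.
With the tool pointing down it reaches from about 325 to 925 mm from the base axis. Payload 3.1 kg.
Tool frame: the origin (TCP) lies at the very end of the fingers, on their centre line; the grasp point (between the pads) lies grasp_offset behind it (grasp_offset is the distance from the TCP to the grasp point, in mm); z points along the fingers, y is the line along which they close (so a half turn about z gives the same grasp; the last joint's range is limited). The gripper opens to 85 mm and grips with 20 to 120 N. Pads are 22 mm wide; open, the fingers measure 114 mm over their backs; the gripper's body (76 mm by 85 mm) begins 54 mm behind the grasp point. The pads swing forward as they close: fully open they stand 13 mm farther back than shut.
Start: joints at [56.883, 12.427, 92.441, -0, 75.132, -6.429], TCP at [280.696, 558.435, 231.3] pointing down, gripper open.
Joint ranges: [-157.48, 157.48], [-44.54, 120.13], [17.64, 146.25], [-64.5, 244.5], [7.68, 150.69], [-147.95, 147.95]. Speed limits (degrees/s): [159.86, 159.86, 180, 180, 180, 180].

### API

Orientations are given as [roll, pitch, yaw] about the fixed x, y, z axes, in that order (R = Rz(yaw) Ry(pitch) Rx(roll)).
In Python, from station import * gives the robot as it stands. Calls block until the motion is done:
- goto(position, orientation): joint-space move of the TCP to a pose.
- move_l(position, attitude=None, speed=150): straight line of the TCP; attitude=None keeps the orientation; speed is the mean speed in mm/s.
- move_j(angles): joint-space move.
- grip(opening, squeeze=None): finger opening in mm; squeeze is the grip in N (None keeps the last); returns when the fingers have stopped.
- wait(seconds).
- solve_ik(position, orientation): joint angles nearest the present ones, or None.
- get_obs(): the state.
- get_image(name): name is "scene" or "top" or "wrist"; returns the picture (384x512x3 uint8, red, green, blue); there is no depth.
- get_calibration(name): a dict with "fx", "fy", "cx", "cy" (pixels), "D" ([k1, k2, p1, p2, k3] as OpenCV has them; the pictures are not rectified), "R" (3x3) and "t" (3): a world point X has camera coordinates R X + t; the wrist camera has in their place "mount" (4x4, takes a point from camera to tool coordinates, whose origin is the TCP and whose axes are the flange's). Camera axes: x right, y down, z forward; pixel columns grow to the right and rows downward; lengths in mm; the calibration is good to about 2 mm. A picture is of the moment at which its call begins: read the wrist's pose just before it. get_calibration takes no time and is no camera call.
A pose or a line that the arm cannot do raises Unreachable and nothing moves.
- sign_off(): hands the job in; it is judged then, once.
Trained networks look in the newest picture that a camera, given by its name, has taken for a name from the list of things; names that differ only in an ending like _2 or _b are one class to them, and where a whole thing is asked for, a point or a joint stands for the part that bears it (a point fixed in the world has none). Each returns a list of dicts, best first, with "score" (0 to 1); they miss things now and then, are a little off and sometimes report something else, mostly with a low value. They report only what shows in the picture. A call takes as long as a camera call.
- spot_in(name, camera): "extent" ([centre column, centre row, width, height] in pixels, round what is visible of it).
- regions_of(name, camera): "region" (384x512 bool, what is visible of it) and "extent" ([centre column, centre row, width, height] in pixels, round what is visible of it).
The state is a dict: "t": time; "joint_pos": joint angles; "qvel": joint speeds; "effort": joint torques, N m; "tcp_pos": TCP position; "ee_rot": TCP orientation; "wrist_force": force on the tool from outside, world axes, zero at the start; "moment": the same for the moment, N m; "grip_width": finger opening in mm; "grip_force": force on a finger pad.
Only numpy, scipy, OpenCV 4.12 (cv2) and the standard library are available. Lean on these libraries where they do the work, as an engineer would, in place of code of your own. Each camera call takes 0.05 s, during which the arm holds its last target. There are 200 camera calls.

## Working session

There is one attempt and no reset: what is moved stays moved. The work goes in short steps, each a Python script; the robot and the scene stay as the last script left them, time stands still between calls to the robot, and variables do not carry over. Pictures are saved under pics/ and viewed, at most 10 in all, crops included, and the job is handed in when it is done.

```bash
mkdir -p pics; python3 - <<'E'
from station import *
import cv2,numpy as np
o=get_obs();print(o)
for c in("top","scene"):
    im=get_image(c);cv2.imwrite(f"pics/{c}0.png",im[:,:,::-1])
    k=get_calibration(c);print(c,k)
    for n in("tray","case","tin","deadlock","oil","tub","screwdriver"):
        print(n,[(round(d["score"],2),np.round(d["extent"],1).tolist()) for d in spot_in(n,c)[:2]])
print(get_calibration("wrist"))
try: print(grasp_offset)
except Exception as e: print(e)
E
```

```text
{'t': 0.0, 'joint_pos': array([ 5.68821002e+01,  1.24780200e+01,  9.25301741e+01, -3.84856246e-04,
        7.51310379e+01, -6.42709639e+00]), 'qvel': array([ 0.00617511,  0.07953237, -0.01314917,  0.01222251,  0.11523889,
       -0.00948252]), 'effort': array([ 2.63318443e-04, -3.96837866e+01, -3.03859949e+01,  2.42373545e-06,
        9.69483226e-03,  1.58219112e-06]), 'tcp_pos': array([280.24869644, 557.72337604, 229.93914613]), 'ee_rot': array([-1.79861602e+02, -1.52160620e-02,  1.53309277e+02]), 'wrist_force': array([ 0.10215564, -0.367402  , -0.17101452]), 'moment': array([0.00401124, 0.04538887, 0.04420656]), 'grip_force': 0.0, 'grip_width': 85.43981800969173}
top {'fx': 450.6435234674012, 'fy': 450.6435234674012, 'cx': 255.79693475830211, 'cy': 198.0811657351979, 'D': array([-0.05342819,  0.        ,  0.        ,  0.        ,  0.        ]), 'R': array([[-2.44335083e-02, -9.99689534e-01, -4.88259898e-03],
       [-9.81955417e-01,  2.49156630e-02, -1.87464044e-01],
       [ 1.87527496e-01,  2.14090245e-04, -9.82259330e-01]]), 't': array([ 18.52901428, 577.26741955, 945.2421237 ])
[... 960 characters left out ...]
2, 246.8, 33.3, 39.2])]
tub [(0.88, [258.8, 283.6, 41.7, 46.0]), (0.67, [397.4, 246.1, 36.9, 38.5])]
screwdriver [(0.84, [171.6, 224.1, 53.9, 60.1])]
{'fx': 315.5693023510118, 'fy': 315.5693023510118, 'cx': 260.1234754442639, 'cy': 196.46420050946125, 'D': array([-0.07210404,  0.        ,  0.        ,  0.        ,  0.        ]), 'mount': array([[-5.63547124e-04, -9.60221797e-01, -2.79237860e-01,
         7.14318301e+01],
       [ 9.99999598e-01, -3.46266751e-04, -8.27445159e-04,
         9.01054489e-01],
       [ 6.97840091e-04, -2.79238214e-01,  9.60221606e-01,
        -1.41138443e+02],
       [ 0.00000000e+00,  0.00000000e+00,  0.00000000e+00,
         1.00000000e+00]])}
18.700000000000003
```

View pics/top0.png

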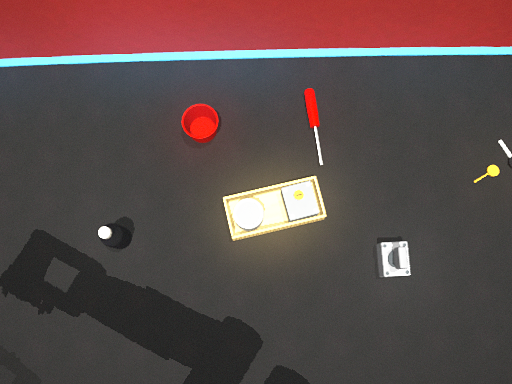

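View pics/scene0.png

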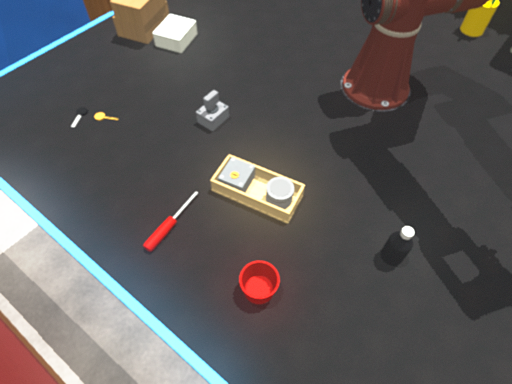

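```bash
cat > h.py <<'E'
from station import *
import cv2,numpy as np
from scipy.spatial.transform import Rotation as Ro
def cam(c,obs=None):
    k=get_calibration(c);K=np.array([[k["fx"],0,k["cx"]],[0,k["fy"],k["cy"]],[0,0,1.]])
    if c=="wrist":
        T=np.eye(4);T[:3,:3]=Ro.from_euler("xyz",obs["ee_rot"],degrees=True).as_matrix();T[:3,3]=obs["tcp_pos"]
        M=np.linalg.inv(T@k["mount"]);return K,k["D"],M[:3,:3],M[:3,3]
    return K,k["D"],np.array(k["R"]),np.array(k["t"])
def unproj(C,px,z):
    K,D,R,t=C;p=cv2.undistortPoints(np.array(px,float).reshape(-1,1,2),K,D)[:,0]
    d=np.c_[p,np.ones(len(p))]@R;o=-R.T@t
    return o+d*((z-o[2])/d[:,2])[:,None]
def proj(C,X):
    K,D,R,t=C;return cv2.projectPoints(np.array(X,float).reshape(-1,1,3),cv2.Rodrigues(R)[0],t,K,D)[0][:,0]
E
python3 - <<'E'
from h import *
C=cam("top");np.set_printoptions(precision=1,suppress=True)
print(unproj(C,[(223,197),(317,177),(326,218),(233,240)],46))
print(unproj(C,[(248,213)],58),unproj(C,[(299,201)],54),unproj(C,[(395,259)],44))
print(unproj(C,[(380,241),(409,241),(411,276),(381,277)],44))
print(proj(C,[[500,0,0],[500,0,46]]))
E
```

```text
[[ 583.5   77.6   46. ]
 [ 624.2 -135.3   46. ]
 [ 530.2 -150.6   46. ]
 [ 486.6   56.6   46. ]]
[[544.   22.1  58. ]] [[568.7 -91.5  54. ]] [[ 435.7 -298.2   44. ]]
[[ 476.1 -267.9   44. ]
 [ 474.3 -332.5   44. ]
 [ 397.7 -330.6   44. ]
 [ 397.6 -264.4   44. ]]
[[258.5 235.5]
 [258.6 233.3]]
```

```bash
python3 - <<'E'
from h import *
np.set_printoptions(precision=1,suppress=True)
import pickle
def shot(tag,names):
    wait(0.3);o=get_obs();im=get_image("wrist");cv2.imwrite(f"pics/{tag}.png",im[:,:,::-1])
    r={n:regions_of(n,"wrist")[:2] for n in names}
    for n in names: print(n,[(round(d["score"],2),np.round(d["extent"],1)) for d in r[n]])
    pickle.dump((o,im,r),open(tag+".pkl","wb"));print(o["t"],o["tcp_pos"],o["ee_rot"])
goto([556,-38,190],[180,0,11]);grip(0)
shot("wt",["tray","case","tin"])
goto([436,-298,190],[180,0,1])
shot("wd",["deadlock"])
a=cv2.imread("pics/wt.png");b=cv2.imread("pics/wd.png")
cv2.imwrite("pics/both.png",np.hstack([a[:,:400+112],b[:,100:388]])[:, :800])
E
```

```text
tray [(0.66, array([259.9, 176.3, 238.8, 105.6]))]
case [(0.78, array([321.2, 180.2,  79.1,  88.6]))]
tin [(0.65, array([192.6, 184.2,  77.4,  78.9]))]
4.2083 [556. -38. 190.] [180.   0.  11.]
deadlock [(0.86, array([262.4, 183.7,  64.7,  87.7]))]
5.8167 [ 436.5 -297.2  190. ] [-180.    -0.     1.1]
```

View pics/both.png

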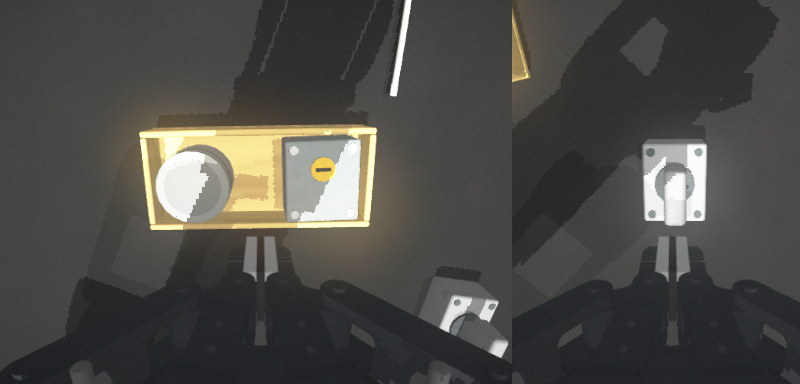

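```bash
cat >> h.py <<'E'
from scipy.optimize import minimize
def box(lx,ly,z0,z1): return np.array([[a*lx/2,b*ly/2,z] for a in(-1,1) for b in(-1,1) for z in(z0,z1)])
def cyl(d,z0,z1):
    a=np.linspace(0,2*np.pi,40);return np.array([[d/2*np.cos(t),d/2*np.sin(t),z] for t in a for z in(z0,z1)])
def fit(C,mask,parts,p0,S=4):
    m=cv2.resize(mask.astype(np.uint8),None,fx=S,fy=S,interpolation=cv2.INTER_NEAREST)>0
    def cost(p):
        im=np.zeros(m.shape,np.uint8);R=Ro.from_euler("z",p[2],degrees=True).as_matrix()
        for P in parts:
            q=proj(C,P@R.T+[p[0],p[1],0]);q=((q+.5)*S-.5)
            cv2.fillConvexPoly(im,cv2.convexHull(np.round(q*16).astype(np.int32)),1,shift=4)
        im=im>0;return 1-(im&m).sum()/(im|m).sum()
    s=np.array(p0,float)+np.array([[0,0,0],[6,0,0],[0,6,0],[0,0,4]])
    r=minimize(cost,p0,method="Nelder-Mead",options=dict(initial_simplex=s,xatol=.05,fatol=1e-4))
    return r.x,1-r.fun
E
python3 - <<'E'
from h import *;import pickle
np.set_printoptions(precision=1,suppress=True)
o,im,r=pickle.load(open("wt.pkl","rb"));C=cam("wrist",o)
t,i=fit(C,r["tray"][0]["region"],[box(96,216,0,46)],[556,-38,11]);print("tray",t,i)
u=unproj(C,[(140,131),(376,127),(369,227),(151,230)],46);print(u,u.mean(0))
c,i=fit(C,r["case"][0]["region"],[box(76,68,30,54)],[568,-91,11]);print("case",c,i)
u=unproj(C,[(285,138),(360,137),(358,220),(286,221)],54);print(u,u.mean(0))
n,i=fit(C,r["tin"][0]["region"],[cyl(68,30,58)],[544,22,0]);print("tin",n,i)
R=Ro.from_euler("z",t[2],degrees=True).as_matrix()[:2,:2]
print("in tray: case",R.T@(c-t)[:2],"tin",R.T@(n-t)[:2])
o,im,r=pickle.load(open("wd.pkl","rb"));C=cam("wrist",o)
d,i=fit(C,r["deadlock"][0]["region"],[box(76,60,0,44),box(46,18,58,96)],[436,-298,1]);print("dl",d,i)
u=unproj(C,[(742-100-512+0,143),(706-412,143),(707-412,222),(644-412,222)],44)
u=unproj(C,[(642-412,143),(706-412,143),(707-412,222),(644-412,222)],44);print(u,u.mean(0))
E
```

```text
tray [559.1 -34.7  12. ] 0.495878724998559
[[ 583.6   78.2   46. ]
 [ 627.3 -129.1   46. ]
 [ 533.7 -149.9   46. ]
 [ 490.    59.1   46. ]] [558.6 -35.4  46. ]
case [571.7 -90.8  13.4] 0.9726257196233177
[[ 602.4  -50.2   54. ]
 [ 616.1 -114.5   54. ]
 [ 541.1 -133.9   54. ]
 [ 527.3  -67.3   54. ]] [571.7 -91.5  54. ]
tin [544.9  22.3   0.2] 0.9589546522316413
in tray: case [  0.7 -57.4] tin [-2.  58.8]
dl [ 436.9 -298.5    1. ] 0.941911589279831
[[ 473.8 -268.3   44. ]
 [ 474.8 -326.2   44. ]
 [ 398.7 -330.9   44. ]
 [ 397.5 -269.7   44. ]] [ 436.2 -298.8   44. ]
```

```bash
cat > push.py <<'E'
from h import *
np.set_printoptions(precision=1,suppress=True)
T=np.array([558.8,-35.2]);yaw=11.9
R=Ro.from_euler("z",yaw,degrees=True).as_matrix()[:2,:2]
A=[180,0,yaw];Z=19
W=lambda x,y,z:[*(T+R@[x,y]),z]
loc=lambda o:R.T@(o["tcp_pos"][:2]-T)
fl=lambda o,f0:R.T@(o["wrist_force"]-f0)[:2]
def probe(p,d,maxd,f0,lim=14,step=1.5,sp=40):
    p=np.array(p,float);d=np.array(d,float);log=[]
    for k in range(int(maxd/step)):
        p=p+d*step;move_l(W(*p,Z),speed=sp);o=get_obs();f=fl(o,f0);log.append((round(float(loc(o)@d),1),round(float(f@d),1)))
        if -f@d>lim: break
    print(d,"at",loc(o),"cmd",p,"t",round(o["t"],2),log);return loc(o)
E
python3 - <<'E'
from push import *
goto(W(0,.7,130),A);move_l(W(0,.7,Z),speed=150)
o=get_obs();f0=o["wrist_force"];print(o["t"],o["tcp_pos"],f0)
if abs(f0[2])<8:
    move_l(W(0,-6,Z),speed=60)
    a=probe([0,-6],[0,-1],20,f0)
    move_l(W(0,0,Z),speed=100); 
    b=probe([0,7],[0,1],20,f0)
    print("gap",b[1]-a[1]+29,"mid",(a+b)/2)
    o=get_obs();print(o["t"],o["tcp_pos"])
E
```

```text
7.95 [559.7 -35.   19.9] [0.  0.9 0.4]
[ 0. -1.] at [  0.7 -20.6] cmd [  0.  -25.5] t 11.46 [(7.6, 1.8), (9.0, 0.3), (10.6, 1.8), (11.5, -2.0), (13.2, -3.4), (15.1, -2.4), (16.7, -1.0), (18.3, -1.9), (19.7, -2.4), (20.5, -2.9), (20.6, -7.5), (20.6, -12.3), (20.6, -16.5)]
[0. 1.] at [ 1.4 19.6] cmd [ 0.  23.5] t 14.72 [(8.4, -1.2), (9.6, -2.7), (10.8, -4.1), (12.7, -5.1), (14.4, -4.7), (15.9, -4.8), (17.4, -5.5), (18.4, -6.9), (18.9, -9.4), (19.5, -12.4), (19.6, -15.9)]
gap 69.23239365540016 mid [ 1.  -0.5]
14.725 [556.1 -15.7  20.1]
```

```bash
python3 - <<'E'
from push import *
move_l(W(0,0,Z),speed=100);f0=get_obs()["wrist_force"]
move_l(W(24,0,Z),speed=100);a=probe([24,0],[1,0],15,f0)
move_l(W(-24,0,Z),speed=120);b=probe([-24,0],[-1,0],15,f0)
print("width",a[0]-b[0]+22,"mid",(a+b)/2)
move_l(W(0,0,Z),speed=120);move_l(W(0,0,170),speed=200)
import pickle
wait(.2);o=get_obs();im=get_image("wrist");cv2.imwrite("pics/w2.png",im[:,:,::-1])
C=cam("wrist",o)
for n,m,p in(("case",box(76,68,30,54),[572,-104,12]),("tin",cyl(68,30,58),[545,32,0])):
    x=fit(C,regions_of(n,"wrist")[0]["region"],[m],p);print(n,x,R.T@(x[0][:2]-T))
print(get_obs()["t"])
E
```

```text
[1. 0.] at [30.4  0.2] cmd [36.  0.] t 17.5 [(25.0, 0.0), (27.0, 0.8), (28.6, 0.3), (30.1, 0.4), (30.5, -4.0), (30.5, -7.4), (30.5, -12.0), (30.4, -14.8)]
[-1.  0.] at [-31.3  -0.4] cmd [-37.5   0. ] t 20.4 [(24.7, 0.9), (27.1, 0.0), (28.7, -0.4), (30.1, -0.2), (31.4, 0.3), (31.4, -6.0), (31.4, -9.7), (31.3, -12.7), (31.3, -15.4)]
width 83.72809861576766 mid [-0.4 -0.1]
case (array([573.6, -99.5,  12. ]), np.float64(0.9659549353620774)) [  1.3 -66. ]
tin (array([544.1,  29.4,   5.2]), np.float64(0.9522220018948157)) [-1.1 66.2]
22.125
```

View pics/w2.png

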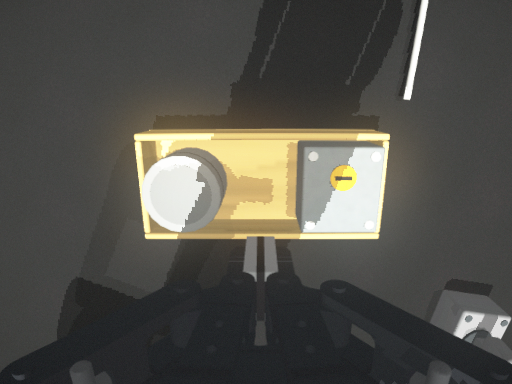

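```bash
python3 - <<'E'
from push import *
D=[436.7,-298.6];B=[180,0,1.0]
grip(55,60)
goto([*D,150],B);move_l([*D,63],speed=120)
f=get_obs()["wrist_force"];print("approach",f,get_obs()["t"])
grip(0,60);o=get_obs();print(o["grip_width"],o["grip_force"],o["tcp_pos"],o["ee_rot"],o["t"])
move_l([*D,160],speed=120);o=get_obs();print(o["wrist_force"],o["grip_width"],o["tcp_pos"],o["t"])
cv2.imwrite("pics/w3.png",get_image("wrist")[:,:,::-1])
C=cam("wrist",o);dz=160-63
s=spot_in("deadlock","wrist");print(s[:1])
E
```

```text
approach [-0.5 -0.3 -0.1] 24.6833
17.17681830303637 60.24013102054596 [ 437.5 -299.5   64.1] [179.9  -0.1   1. ] 25.1
[ 0.   0.5 -5.3] 17.140602038816375 [ 435.7 -297.7  158.5] 26.0583
[{'extent': [260.1, 247.5, 108.3, 176.4], 'score': 0.75}]
```

View pics/w3.png

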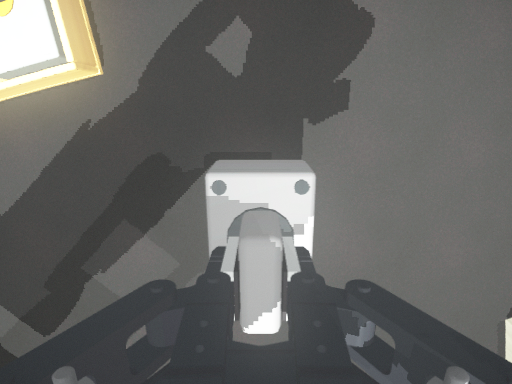

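```bash
python3 - <<'E'
from push import *
o=get_obs();o["tcp_pos"]=np.zeros(3);o["ee_rot"]=np.zeros(3)
C=cam("wrist",o)
for dx in(-2,0,2): print(dx,proj(C,[[38+dx,0,19.5],[38+dx,0,63.5],[38+dx,30,19.5],[38+dx,-30,19.5]]).round(1).tolist())
E
```

```text
-2 [[262.0, 174.4], [261.5, 160.2], [319.5, 174.4], [204.4, 174.5]]
0 [[262.0, 170.6], [261.6, 157.2], [319.7, 170.7], [204.2, 170.7]]
2 [[262.0, 166.8], [261.6, 154.1], [319.9, 166.9], [204.0, 166.9]]
```

```bash
python3 - <<'E'
from push import *
g=lambda z:W(.4,-.3,z)
goto(g(160),A);wait(.3)
o=get_obs();f0=o["wrist_force"];e=loc(o)-[.4,-.3];print("err",e,f0,o["t"])
move_l(g(128),speed=120);
z=128;log=[]
while z>66.5:
    z-=4 if z>74 else 1
    move_l(g(z),speed=70);o=get_obs();d=o["wrist_force"]-f0;log.append((z,round(o["tcp_pos"][2],1),d.round(1).tolist()))
    if d[2]>(8 if z>74 else 4): break
for l in log[-9:]: print(l)
print(loc(o),o["ee_rot"],o["grip_width"],o["t"])
E
```

```text
err [-0.4 -1.1] [-0.3  0.7 -5.7] 27.575
(92, np.float64(91.5), [0.1, -0.7, 0.2])
(88, np.float64(87.6), [-0.4, -1.0, -1.0])
(84, np.float64(83.6), [-1.1, 0.1, -0.9])
(80, np.float64(79.5), [0.2, 0.0, -0.3])
(76, np.float64(75.6), [0.0, -0.3, -0.2])
(72, np.float64(71.5), [-0.3, -0.3, -0.8])
(71, np.float64(71.0), [0.1, -1.1, 0.2])
(70, np.float64(70.1), [-0.2, -1.7, -0.5])
(69, np.float64(70.1), [-3.6, -0.6, 9.1])
[ 0.6 -0.4] [180.   -0.   11.9] 16.980823169854897 32.2417
```

```bash
python3 - <<'E'
from push import *
grip(38);move_l(W(.4,-.3,200),speed=150);wait(.3)
o=get_obs();print(o["grip_width"],o["wrist_force"],o["t"])
cv2.imwrite("pics/w4.png",get_image("wrist")[:,:,::-1])
E
```

```text
37.48850346644521 [-0.  -0.5 -0.6] 33.9
```

View pics/w4.png

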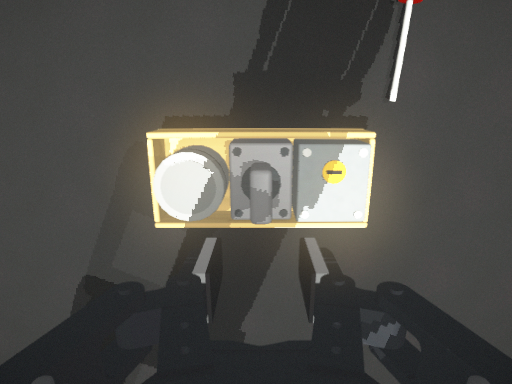

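The picture shows the tin (col 190), the deadlock (260) and the case (332) standing flat in a row in the tray, with the gripper clear of all three.

```bash
python3 -c "
from station import *
print(sign_off())"
```

```text
the job is handed in; nothing more can be done
None
```

I handed the job in at about 34 s: the tin, deadlock and case look upright and flat in a row in the tray in the last wrist picture; the sign-off returned no verdict, and I took no fresh overall picture of the bottle, tub and screwdriver.

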